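Refit the masala mill's crank on the flat of its shaft

TASK

The crank is off the hand mill on the plank: pinch the mill's bare shaft and turn it with the fingers until its flat faces the same way as the drawer, before bringing the crank to it. Then fit the crank's hub over the shaft with its set screw squarely over that flat, press it fully down against the spring, and finish like that, still gripping the hub and pressing it home so that the screw could be tightened; do not let go. Leave everything else on the plank where it stands.

Things in the scene. Friction and masses are not known exactly. Their poses are not given: they have to be found in the camera images.
- mill: hand-cranked table mill screwed down to the plank: square dark wooden box 180 mm wide and 96 mm high, on it a round steel dome (132 mm across at its foot, 36 mm across at its top, z 155 to 167 mm), and on the dome's axis a bare vertical steel shaft. Origin: centre of its underside, on the shaft axis, at plank height; z up; its x axis points out of the drawer side (drawer with a small round brass knob, reaching 103 mm from the axis). Fixed
- shaft_end (a point): centre of the shaft's upper end, 214 mm above the plank; axes parallel to the mill's. The shaft is 18 mm in diameter with one flat milled along its whole bare length, 4.4 mm from the axis, so it measures 13.4 mm across the flat and 18 mm elsewhere; its last 4 mm taper to 13 mm. The shaft is bare for 32 mm below its end, down to the spring cup
- shaft_flat (a point): point in the middle of the shaft's flat, 10 mm below the shaft's end and 4.4 mm from the axis; its x axis points straight out of the flat, z up. It turns with the shaft, which turns either way without limit, with a light drag of about 0.05 N m, and stays where it is left. Squeezed between two fingers closing roughly across the flat, the shaft snaps flush to the finger pad
- cup_top (a point): centre of the top of the brass spring cup, a washer 38 mm across round the shaft, 32 mm below the shaft's end when nothing presses it; the hub sits on it
- spring_cup (a joint): how far the spring cup is pressed down, in m: 0 free, 0.010 fully down on the steel boss. It takes 4 N to start and 9 N at the bottom (the crank's own weight does not push it down)
- crank: loose aluminium crank lying flat on the plank, 150 mm long, about 0.2 kg. Round hub 34 mm in diameter and 38 mm high with a 20.6 mm bore right through; origin: centre of the hub's underside, z up. The x axis points to the set screw; the flat arm (15 mm wide, 9 mm thick, its underside level with the hub's underside) goes the other way, -x, to an upright wooden grip 26 mm thick and 50 mm high at x = -118 mm. Pinch the hub across its y axis, above the arm
- set_screw (a point): outer end of the set screw, 22 mm from the hub's axis and 24 mm above the hub's underside, a dark 7 mm socket screw standing 5 mm out of the hub opposite the arm. Its inner tip stands 4.1 mm into the bore (6.2 mm from the axis), so the hub goes down past the shaft's end only when the screw is over the flat
- dabba: round stainless steel spice box with shut lid, 194 mm across, 81 mm high with its small lid knob; origin at the centre of its underside. Leave it
- canister1: closed aluminium canister 86 mm across, 139 mm high; origin at the centre of its underside. Leave it
- canister2: closed aluminium canister 94 mm across, 159 mm high; origin at the centre of its underside. Leave it
- canister3: closed aluminium canister 102 mm across, 179 mm high; origin at the centre of its underside. Leave it
- mortar: white ceramic mortar 120 mm across, 78 mm high, with its pestle in it (100 mm high over all); origin at the centre of its underside. Leave it
- scoop: green plastic scoop 150 mm long, 50 mm wide, 32 mm high; origin on its underside at the back of the trough, mouth to +x, handle to -x. Leave it
- hex_key: L-shaped steel hex key 6 mm thick, long leg 96 mm; origin at plank height under the middle of the long leg. Leave it
Things that resemble listed ones, but are neither listed nor needed, are in the scene too. Of the things like the crank, leave any that is blue or pink; of the rest the larger one is meant.

How it is judged:
On the way:
1. with the crank still away from the mill, the bare shaft is turned until its flat faces the drawer side (within 15 degrees) (angle between the x axis of shaft_flat and the x axis of mill, either way round below 0.26 rad and x of shaft_flat in the frame of mill above 0 m and horizontal distance between crank and shaft_end above 0.08 m), for 0.3 s.
At the end, for the whole second after the job is handed in: Hub on the shaft (within 4 mm, tilt under 0.12 rad), resting on the cup and pressing it down 7.5 mm or more of 10; flat facing the drawer side and screw over the flat, each within 15 degrees; fingers still gripping round the hub, all at rest (horizontal distance between crank and shaft_end below 0.004 m and angle between crank's own z axis and vertical below 0.12 rad and value of joint spring_cup above 0.0075 m and z of crank in the frame of cup_top below 0.003 m and angle between the x axis of shaft_flat and the x axis of mill, either way round below 0.26 rad and x of each of shaft_flat, set_screw in the frame of mill above 0 m and angle between the x axis of crank and the x axis of shaft_flat, either way round below 0.26 rad and contact force between the fingers and crank above 2 N and z of the grasp point in the frame of crank below 0.05 m and horizontal distance between the grasp point and crank below 0.025 m and linear speed of crank below 0.02 m/s); the arm keeps its last pose, push and grip.
It fails at once if a bystander is moved more than 30 mm (distance of any of dabba, canister1, canister2, canister3, mortar, scoop, hex_key from where it was at the start of the episode above 0.03 m).
It fails at once if a bystander is tipped over (angle between any of dabba, canister1, canister2, canister3, mortar's own z axis and vertical above 0.5 rad).
It also fails if it takes over 72 s, if anything falls off the work surface, if the arm or the gripper's body presses on something with over 40 N, if the wrist force passes 120 N, or if a joint passes its speed limit or range.

ROBOT

A 6-joint arm with a two-finger parallel gripper is mounted at the origin on the work surface. World frame = base frame: x ahead of the robot, y to its left, z up, the work surface at z = 0. Lengths are in m, angles in rad, forces in N, time in s.
With the tool pointing down it reaches from about 0.3 to 0.875 m from the base axis. Payload 6.4 kg.
Tool frame: the origin (TCP) lies on the centre line of the jaws, within the pads' length; the fingertips stand 11 mm ahead of it and the grasp point (between the pads) lies 8 mm behind it; z points along the fingers, x is the direction in which the jaws open and shut, and the axes are right-handed (so a half turn about z gives the same grasp; the last joint's range is limited). The gripper opens to 88 mm and grips with 3 to 60 N. Pads are 18 mm wide; open, the fingers measure 123 mm over their backs; the gripper's body (75 mm by 187 mm) begins 45 mm behind the grasp point.
Start: joints at [0.955, 0.181, 1.607, -0, 1.354, -0.206], TCP at [0.229, 0.527, 0.25] pointing down, gripper open.
Joint ranges: [-2.99, 2.99], [-0.89, 2.07], [0.3, 2.58], [-1.14, 4.28], [0, 2.63], [-3.12, 3.12]. Speed limits (rad/s): [2.57, 2.57, 3.01, 3.14, 3.14, 3.14].

INTERFACE

Orientations are given as [roll, pitch, yaw] about the fixed x, y, z axes, in that order (R = Rz(yaw) Ry(pitch) Rx(roll)).
In Python, from plant import bot, command_gripper, kinematics, sensors, read_camera gives the robot as it stands. Calls block until the motion is done:
- bot.movep(position, orientation): joint-space move of the TCP to a pose.
- bot.movel(position, velocity=0.15, attitude=None, contact_N=None): straight line of the TCP; attitude=None keeps the orientation; velocity is the mean speed in m/s. With contact_N (N) it stops when the force on the tool has changed by that much, and returns True; else False.
- bot.movej(angles): joint-space move.
- command_gripper(opening, grip_force=None): finger opening in m; grip_force is the grip in N (None keeps the last); returns when the fingers have stopped.
- bot.hold(seconds).
- kinematics.ik(position, orientation): joint angles nearest the present ones, or None.
- sensors.state(): the state.
- read_camera(name): name is "side" or "top" or "wrist"; returns a dict with "pixels" (400x640x3 uint8, blue, green, red), "vertical_fov" (degrees; the focal length in pixels is half the picture's height over the tangent of half this angle, whatever the lens; pixels are square), "cx", "cy" (the principal point, pixels), "rvec" (rotation vector, rad) and "tvec" (3), from world to camera coordinates, as OpenCV has them. Camera axes: x right, y down, z forward; pixel columns grow to the right and rows downward; lengths in m; the calibration is good to about 2 mm. A picture is of the moment at which its call begins. There is no depth.
A pose or a line that the arm cannot do raises bot.IKError and nothing moves.
- bot.close_job(): hands the job in, once; it reports no verdict.
The state is a dict: "clock": time; "q": joint angles; "joint_vel": joint speeds; "joint_efforts": joint torques, N m; "position": TCP position; "eef_rot": TCP orientation; "force": force on the tool from outside, world axes, zero at the start; "torque": the same for the moment, N m; "width": finger opening in m.
Only numpy, scipy, OpenCV 4.12 (cv2) and the standard library are available. Lean on these libraries where they do the work, as an engineer would, in place of code of your own. Each camera call takes 0.05 s, during which the arm holds its last target.

## Working session

There is one attempt and no reset: what is moved stays moved. The work goes in short steps, each a Python script; the robot and the scene stay as the last script left them, time stands still between calls to the robot, and variables do not carry over. Pictures are saved under pics/ and viewed, and the job is handed in when it is done.

```bash
ls; mkdir -p pics; cat > h.py <<'E'
import numpy as np, cv2
from plant import bot, command_gripper, kinematics, sensors, read_camera
def cam(n):
    c=read_camera(n); c['f']=200/np.tan(np.radians(c['vertical_fov'])/2)
    c['R']=cv2.Rodrigues(np.array(c['rvec'],float))[0]; c['t']=np.array(c['tvec'],float).ravel(); return c
def ray(c,u,v):
    d=c['R'].T@np.array([(u-c['cx'])/c['f'],(v-c['cy'])/c['f'],1]); o=-c['R'].T@c['t']; return o,d
def atz(c,u,v,z):
    o,d=ray(c,u,v); return o+d*(z-o[2])/d[2]
def proj(c,p):
    q=c['R']@np.array(p,float)+c['t']; return c['f']*q[0]/q[2]+c['cx'],c['f']*q[1]/q[2]+c['cy']
E
python3 - <<'E'
from h import *
import pickle
for n in ['side','top','wrist']:
    c=cam(n); cv2.imwrite(f'pics/{n}0.png',c['pixels']); pickle.dump(c,open(f'{n}0.pkl','wb'))
    print(n,c['f'],c['cx'],c['cy'],-c['R'].T@c['t'],c['R'][2], c['pixels'].shape)
s=sensors.state(); print({k:np.round(v,3) for k,v in s.items()})
E
```

```text
pics
side 486.1888399799686 314.9072716790935 193.15892817955014 [0.40236071 1.16081672 1.12984957] [ 0.10617715 -0.75426634 -0.64792647] (400, 640, 3)
top 392.6148855745608 321.40753201246383 196.12647620746435 [0.3214235  0.01484407 1.53155147] [ 0.17146086 -0.0036179  -0.98518429] (400, 640, 3)
wrist 284.81763798063184 317.2683244320121 194.68485299383045 [0.15371946 0.55856421 0.38396376] [ 0.28542944 -0.12656516 -0.95000595] (400, 640, 3)
{'clock': np.float64(0.15), 'q': array([ 0.955,  0.181,  1.608,  0.   ,  1.354, -0.206]), 'joint_vel': array([ 0.001, -0.002, -0.003,  0.001, -0.001,  0.001]), 'joint_efforts': array([ 1.0000e-03, -4.3422e+01, -3.4218e+01,  7.0000e-02,  3.6000e-02,
       -0.0000e+00]), 'position': array([0.229, 0.527, 0.249]), 'eef_rot': array([-3.141e+00,  1.000e-03,  1.161e+00]), 'force': array([ 0.858, -0.163, -0.228]), 'torque': array([-0.003, -0.026, -0.021]), 'width': np.float64(0.088)}
```

View pics/top0.png

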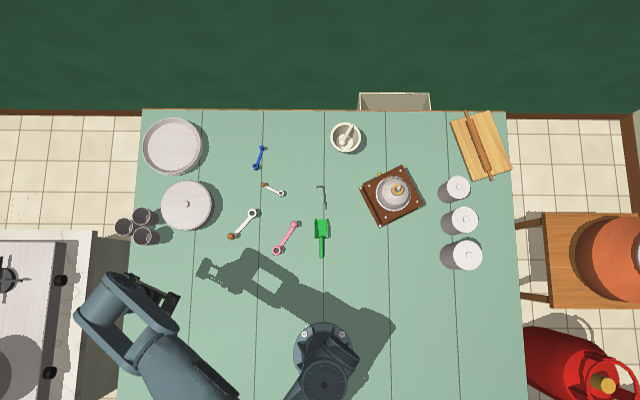

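View pics/side0.png

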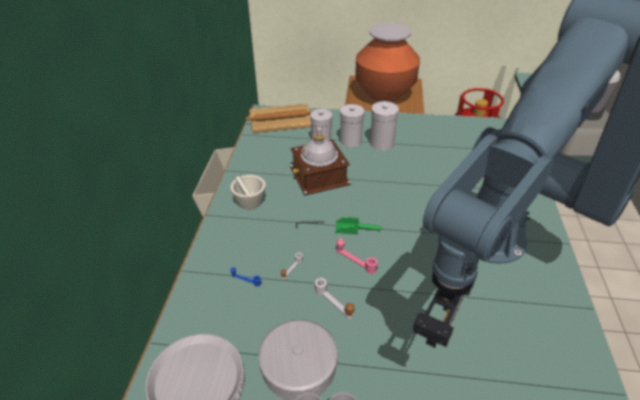

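View pics/wrist0.png

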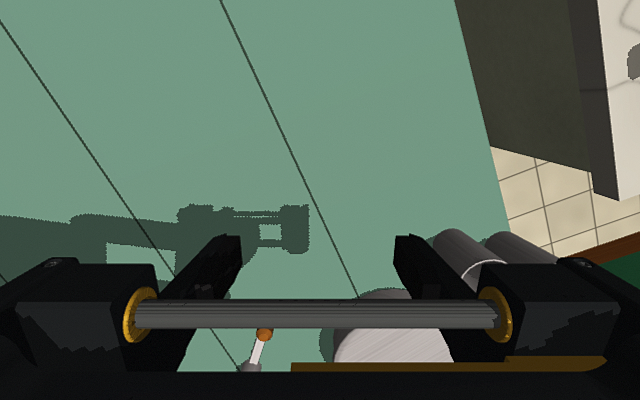

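Candidates for the crank in the top picture are blue (260,157), small aluminium (273,188), larger aluminium (244,223; hub at about (252,213), grip at (231,236)) and pink (287,237). I choose the larger aluminium one and will check it in a crop.

```bash
python3 - <<'E'
import cv2,numpy as np
a=cv2.imread('pics/top0.png')
def crop(im,x,y,w,h,s): return cv2.resize(im[y:y+h,x:x+w],None,fx=s,fy=s,interpolation=cv2.INTER_CUBIC)
A=crop(a,215,170,80,75,5); B=crop(a,355,160,75,75,5)
cv2.imwrite('pics/c1.png',np.hstack([A,B]))
b=cv2.imread('pics/side0.png')
cv2.imwrite('pics/c2.png',np.hstack([crop(b,270,235,90,90,4),crop(b,280,115,90,90,4)]))
E
```

```text
(no output)
```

View pics/c1.png

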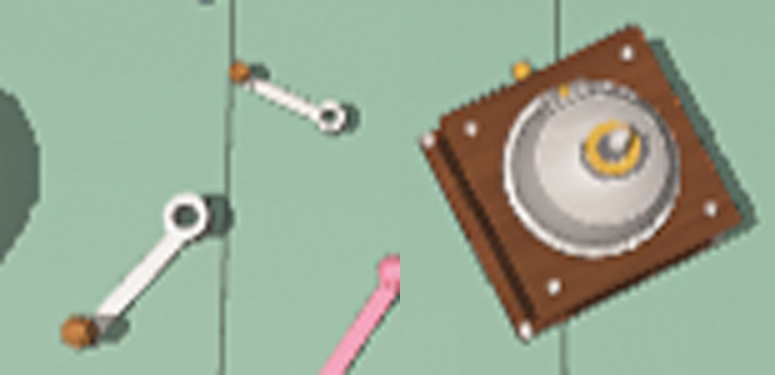

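View pics/c2.png

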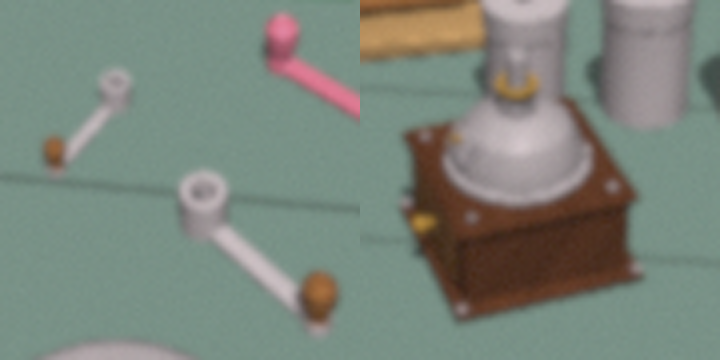

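```bash
python3 - <<'E'
from h import *
import pickle
t=pickle.load(open('top0.pkl','rb'));s=pickle.load(open('side0.pkl','rb'));w=pickle.load(open('wrist0.pkl','rb'))
A=lambda x,y:(215+x/5,170+y/5)
B=lambda x,y:(355+(x-400)/5,160+y/5)
print('hub top',atz(t,*A(187,215),.038)); print('grip',atz(t,*A(79,330),.055))
c=[B(638,27),B(752,215),B(527,337),B(425,137)]
print('corner z.096/0')
print(atz(t,*B(632,27),.096),atz(t,*B(745,218),.096),atz(t,*B(440,120),.096))
print('knob',atz(t,*B(522,70),.05),'cup',atz(t,*B(612,148),.182),'shaft',atz(t,*B(621,136),.214))
S=lambda x,y:(270+x/4,235+y/4)
T=lambda x,y:(280+(x-360)/4,115+y/4)
print('side hub',atz(s,*S(204,186),.038),'grip',atz(s,*S(319,283),.055),'knob',atz(s,*T(425,222),.05),'shaft',atz(s,*T(519,50),.214))
st=[0.229,.527,.249]
print(proj(w,st),proj(w,[.229,.527,.238]),proj(w,[.229,.527,.0]))
Rt=cv2.Rodrigues(np.zeros(3))[0]
from scipy.spatial.transform import Rotation as Ro
R=Ro.from_euler('xyz',[-3.141,.001,1.161]).as_matrix()
print('cam in tool',R.T@(-w['R'].T@w['t']-np.array(st)),'axes rows',w['R']@R)
E
```

```text
hub top [0.51412326 0.27326657 0.038     ]
grip [0.4246297 0.3481093 0.055    ]
corner z.096/0
[ 0.69060754 -0.29105896  0.096     ] [ 0.54554263 -0.37054295  0.096     ] [ 0.61818642 -0.14545335  0.096     ]
knob [ 0.66760896 -0.21460737  0.05      ] cup [ 0.58116082 -0.25613518  0.182     ] shaft [ 0.58340556 -0.25610912  0.214     ]
side hub [0.51457948 0.27398627 0.038     ] grip [0.42663611 0.36096853 0.055     ] knob [ 0.6627629  -0.21473685  0.05      ] shaft [ 0.58024143 -0.2544255   0.214     ]
(np.float64(319.8731446596325), np.float64(260.2917541028191)) (np.float64(319.750259779584), np.float64(250.15587175709987)) (np.float64(318.70310807099065), np.float64(163.78392337562303))
cam in tool [-0.00117767 -0.08170332 -0.13491425] axes rows [[ 9.99998955e-01  7.27141967e-04  1.24954495e-03]
 [-2.99815940e-04  9.49823403e-01 -3.12786531e-01]
 [-1.41428725e-03  3.12785830e-01  9.49822628e-01]]
```

```bash
python3 - <<'E'
from h import *
import pickle,math
def snap(k):
    c=cam('wrist'); cv2.imwrite(f'pics/{k}.png',c['pixels']); pickle.dump(c,open(f'{k}.pkl','wb')); print(k,sensors.state()['clock'],np.round(sensors.state()['q'],2))
bot.movep([.48,.29,.22],[math.pi,0,.87]); snap('wcrank')
bot.movep([.582,-.255,.27],[math.pi,0,1.2]); snap('wm1')
E
```

```text
wcrank 1.5083 [ 0.33  0.18  1.67  0.    1.29 -0.54]
wm1 3.5667 [-0.6   0.3   1.42  0.    1.42 -1.8 ]
```

View pics/wcrank.png

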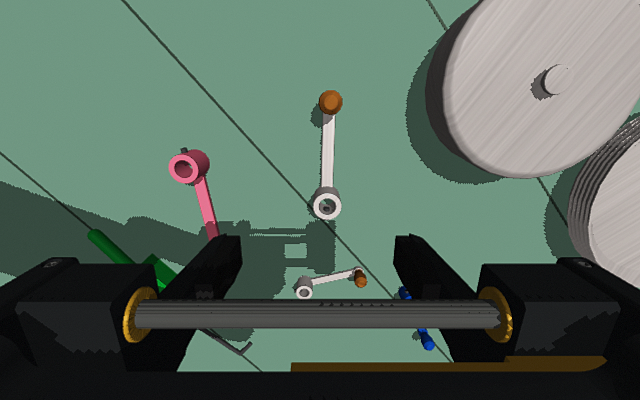

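View pics/wm1.png

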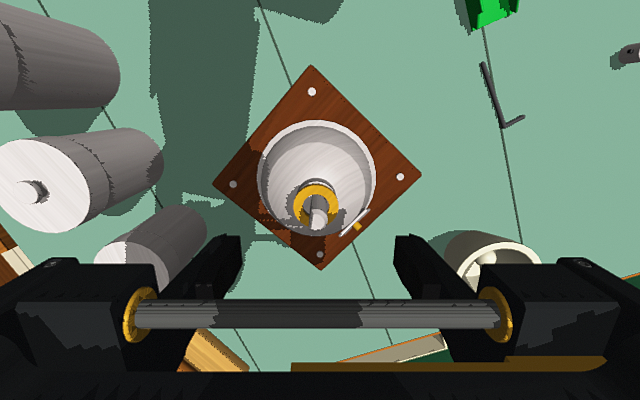

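Wrist view over the crank: the larger aluminium crank has its hub at (327,206) and grip at (331,101). Over the mill: cup at (316,200), shaft end at about (319,218), drawer knob at (358,225). I'll crop both to find the flat and the set screw.

```bash
python3 - <<'E'
import cv2,numpy as np
def crop(im,x,y,w,h,s): return cv2.resize(im[y:y+h,x:x+w],None,fx=s,fy=s,interpolation=cv2.INTER_CUBIC)
a=cv2.imread('pics/wm1.png');b=cv2.imread('pics/wcrank.png')
cv2.imwrite('pics/c3.png',np.hstack([crop(a,290,175,50,60,8),crop(b,300,180,50,60,8)]))
E
```

```text
(no output)
```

View pics/c3.png

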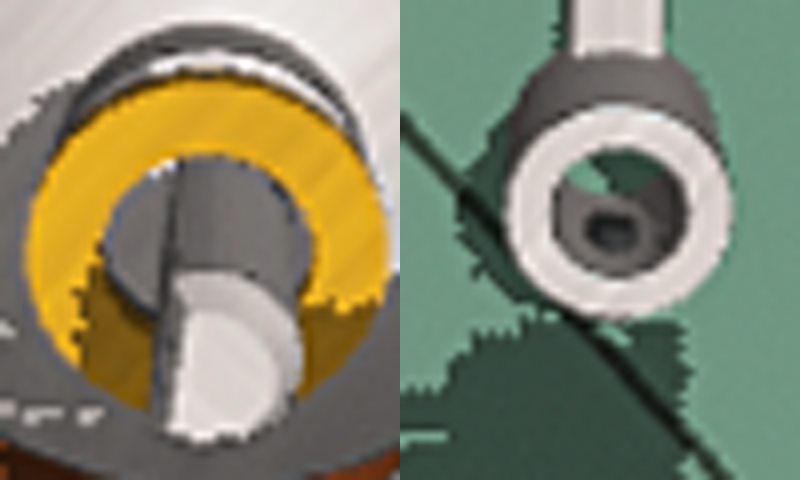

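```bash
python3 - <<'E'
from h import *
import pickle
w=pickle.load(open('wm1.pkl','rb'));k=pickle.load(open('wcrank.pkl','rb'))
cs=[atz(w,u,v,.096) for u,v in [(312,65),(421,173),(321,270),(212,184)]]
print(np.round(cs,4),'centre',np.mean(cs,0))
for i in range(4):
    d=cs[(i+1)%4]-cs[i]; print(np.linalg.norm(d[:2]),np.degrees(np.arctan2(d[1],d[0]))%90)
print('screws');sc=[atz(w,u,v,.097) for u,v in [(312,91.5),(400.5,177),(320,254.5),(233,184)]]
print(np.mean(sc,0))
for i in range(4):
    d=sc[(i+1)%4]-sc[i]; print(np.linalg.norm(d[:2]),np.degrees(np.arctan2(d[1],d[0]))%90)
C=lambda x,y:(290+x/8-.5+.06,175+y/8-.44)
# cup circle: extremes left 25, right 390, (row ~245) top 75
print('cup',[atz(w,*C(x,y),.182) for x,y in [(207,245),(25,245),(390,245),(207,72)]])
p,q=atz(w,*C(183,290),.214),atz(w,*C(163,430),.214)
p2,q2=atz(w,*C(188,312),.214),atz(w,*C(166,425),.214)
for a,b in((p,q),(p2,q2)):
    d=b-a; print(a,b,'edge ang',np.degrees(np.arctan2(d[1],d[0])))
knob=atz(w,358,226,.05);print('knob',knob)
# predicted shaft outline
D=lambda x,y:(300+(x-400)/8-.44,180+y/8-.44)
h=atz(k,*D(620,212),.038);g=atz(k,331,101,.055)
print('hub',h,[atz(k,*D(x,y),.038) for x,y in [(507,212),(733,212),(620,103),(620,320)]],'grip',g,np.degrees(np.arctan2(*(h-g)[1::-1])),np.linalg.norm((h-g)[:2]))
# arm base midline
print(atz(k,*D(617,50),.009),atz(k,329.5,118,.009))
E
```

```text
[[ 0.4722 -0.2183  0.096 ]
 [ 0.6186 -0.1456  0.096 ]
 [ 0.6946 -0.294   0.096 ]
 [ 0.5457 -0.3686  0.096 ]] centre [ 0.58276132 -0.25661866  0.096     ]
0.1634532121077415 26.41623785298274
0.16677316941845255 27.114596696487467
0.16654072047906734 26.605303638106335
0.16731365417920807 26.0553287948306
screws
[ 0.58422356 -0.25723004  0.097     ]
0.13298445207936077 26.368578924003117
0.13252458981933102 26.309121132153948
0.13286281588150678 26.3684296566405
0.13252417327936555 26.361709405462506
cup [array([ 0.58217541, -0.25698174,  0.182     ]), array([ 0.57530972, -0.27467305,  0.182     ]), array([ 0.58907837, -0.23919439,  0.182     ]), array([ 0.56471318, -0.25016167,  0.182     ])]
[ 0.57445346 -0.25605865  0.214     ] [ 0.58661087 -0.26282618  0.214     ] edge ang -29.10290069129771
[ 0.57659633 -0.256419    0.214     ] [ 0.58624372 -0.26238416  0.214     ] edge ang -31.729266036373577
knob [ 0.67644689 -0.23253012  0.05      ]
hub [0.51470473 0.27451527 0.038     ] [array([0.50389335, 0.2616846 , 0.038     ]), array([0.52551547, 0.28734519, 0.038     ]), array([0.50159457, 0.2853281 , 0.038     ]), array([0.52811351, 0.26345614, 0.038     ])] grip [0.42543693 0.35254553 0.055     ] -41.157171106056616 0.11856415858316151
[0.50225517 0.2853743  0.009     ] [0.44033713 0.34077494 0.009     ]
```

The flat's outward normal points to about -120° and the mill's x axis to +26.4°, so the turn is about +146°. The axis is near (0.583, -0.257). I'll look once more from the grasp yaw, then descend.

```bash
cat >> h.py <<'E'
import pickle,math
def snap(k):
    c=cam('wrist'); cv2.imwrite(f'pics/{k}.png',c['pixels']); pickle.dump(c,open(f'{k}.pkl','wb')); s=sensors.state(); print(k,s['clock'],np.round(s['q'],2)); return c
def crop(im,x,y,w,h,s): return cv2.resize(im[y:y+h,x:x+w],None,fx=s,fy=s,interpolation=cv2.INTER_CUBIC)
def st(m=''):
    s=sensors.state(); print(m,round(float(s['clock']),2),'pos',np.round(s['position'],4),'F',np.round(s['force'],1),'T',np.round(s['torque'],2),'w',round(float(s['width']),4),'q6',round(float(s['q'][5]),3),'rot',np.round(s['eef_rot'],3)); return s
E
python3 - <<'E'
from h import *
bot.movep([.583,-.257,.27],[math.pi,0,math.radians(-120)]); c=snap('wm2'); st()
sc=c['pixels']
cv2.imwrite('pics/c4.png',np.hstack([crop(sc,280,160,80,75,8)]))
E
```

```text
wm2 6.3833 [-0.6   0.3   1.42 -0.    1.42  1.49]
 6.38 pos [ 0.583 -0.257  0.27 ] F [ 1.  -0.9  0.1] T [ 0.09  0.15 -0.  ] w 0.0883 q6 1.493 rot [ 3.142 -0.    -2.094]
```

View pics/c4.png

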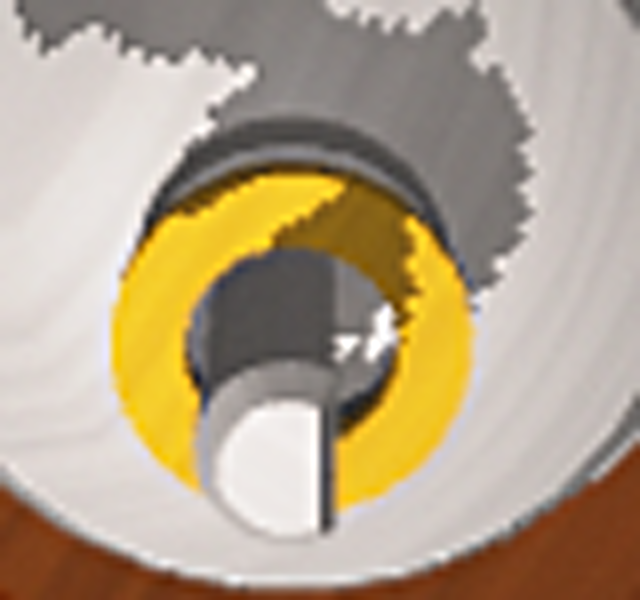

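View pics/wm2.png

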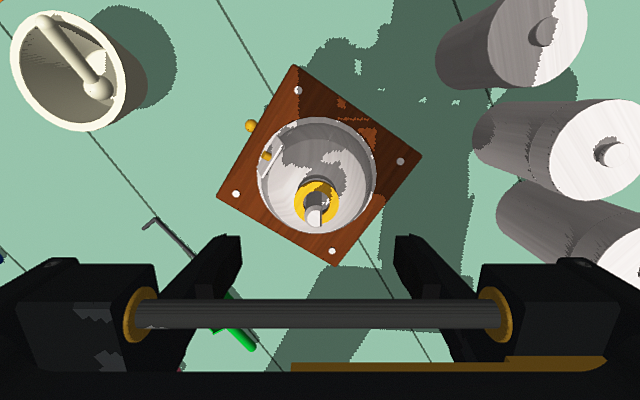

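```bash
python3 - <<'E'
from h import *
w=pickle.load(open('wm2.pkl','rb'))
sc=[atz(w,u,v,.097) for u,v in [(298.5,90),(400.5,161),(332,251),(236,194)]]
print(np.mean(sc,0)); 
for i in range(4):
    d=sc[(i+1)%4]-sc[i]; print(np.linalg.norm(d[:2]),np.degrees(np.arctan2(d[1],d[0]))%90)
C=lambda x,y:(280+x/8-.44,160+y/8-.44)
print('cup',atz(w,*C(292,340),.182),'knob',atz(w,250,126,.05))
p=atz(w,*C(322,405),.214);q=atz(w,*C(322,530),.214);d=q-p
print(p,q,np.degrees(np.arctan2(d[1],d[0])))
for ax in ([.583,-.257],[.5822,-.257],[.584,-.257]):
  print([np.round(proj(w,[*ax,z]),1) for z in (.182,.214)], C(292,340))
E
```

```text
[ 0.58247918 -0.25756985  0.097     ]
0.13232622742872557 26.449631257026454
0.13311014599830898 26.568903312034024
0.1324039469965394 26.47236564545436
0.1331625434078999 26.53542045222489
cup [ 0.58422212 -0.25800949  0.182     ] knob [ 0.66860933 -0.21360828  0.05      ]
[ 0.5873863  -0.26308037  0.214     ] [ 0.57674112 -0.25696918  0.214     ] 150.14071659264795
[array([315.7, 203.8]), array([315.6, 219. ])] (316.06, 202.06)
[array([316.2, 204.6]), array([316.1, 219.8])] (316.06, 202.06)
[array([315.1, 202.8]), array([314.9, 217.9])] (316.06, 202.06)
```

```bash
python3 - <<'E'
from h import *
command_gripper(.05); st()
hit=bot.movel([.5833,-.2574,.200],velocity=.08,contact_N=8); st(f'down {hit}')
if not hit:
    command_gripper(0.0,grip_force=12); st('grip')
    snap('wm3')
E
```

```text
7.09 pos [ 0.583 -0.257  0.27 ] F [ 0.4  0.1 -0.9] T [ 0.03  0.09 -0.02] w 0.0496 q6 1.493 rot [ 3.142  0.    -2.094]
down False 8.12 pos [ 0.5837 -0.2577  0.2007] F [-0.6 -0.   1.1] T [ 0.03  0.13 -0.02] w 0.05 q6 1.493 rot [-3.14  -0.    -2.094]
grip 8.77 pos [ 0.585  -0.2545  0.2002] F [6.7 9.1 0.5] T [ 1.48 -0.8  -0.03] w 0.0128 q6 1.493 rot [-3.141  0.005 -2.093]
wm3 8.8167 [-0.6   0.36  1.49  0.01  1.29  1.49]
```

View pics/wm3.png

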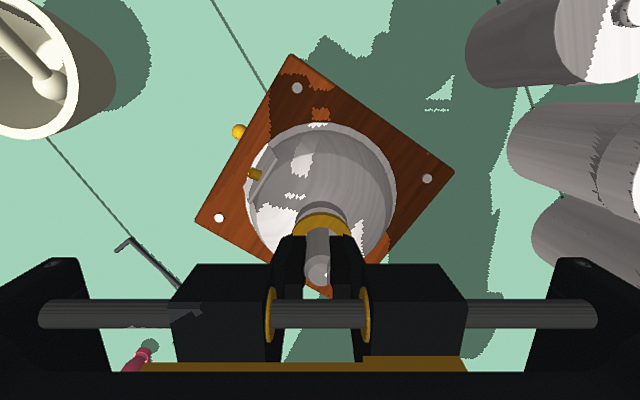

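Width is 12.8 mm against the expected 13.4 mm, so the flat is flush to the pad. The D-section puts the grip centre 2.3 mm off the axis, and the arm drifted by just that much. I'll orbit the TCP accordingly while turning.

```bash
python3 - <<'E'
from h import *
ax=np.array([.5837,-.2567])
for a in [-120,-95,-70,-45,-20,5,26.45]:
    n=np.array([math.cos(math.radians(a)),math.sin(math.radians(a))])
    p=ax-.0023*n
    if a==-120: bot.movel([*p,.200],velocity=.02)
    else: bot.movep([*p,.200],[math.pi,0,math.radians(a)])
    st(a)
bot.hold(.2); st('end')
snap('wm4')
E
```

```text
-120 9.12 pos [ 0.5851 -0.2544  0.2002] F [0.8 3.7 1. ] T [ 0.42 -0.06 -0.06] w 0.0133 q6 1.498 rot [-3.141e+00  1.000e-03 -2.094e+00]
-95 9.62 pos [ 0.5842 -0.2541  0.2002] F [1.8 3.3 1.9] T [ 0.58 -0.2   0.06] w 0.0134 q6 1.064 rot [-3.141e+00  1.000e-03 -1.661e+00]
-70 10.12 pos [ 0.5833 -0.2542  0.2002] F [3.  4.9 2.1] T [ 0.67 -0.33  0.01] w 0.0131 q6 0.629 rot [-3.141  0.    -1.227]
-45 10.62 pos [ 0.5825 -0.2548  0.2002] F [2.9 5.  1.1] T [ 0.63 -0.43  0.08] w 0.013 q6 0.191 rot [-3.141 -0.    -0.79 ]
-20 11.12 pos [ 0.5819 -0.2555  0.2002] F [2.8 3.7 1.7] T [ 0.64 -0.45  0.07] w 0.0131 q6 -0.247 rot [-3.141e+00 -1.000e-03 -3.540e-01]
5 11.62 pos [ 0.5818 -0.2565  0.2002] F [3.5 4.  2.3] T [ 0.68 -0.44  0.1 ] w 0.013 q6 -0.685 rot [-3.141e+00 -1.000e-03  8.200e-02]
26.45 12.07 pos [ 0.582  -0.2572  0.2002] F [3.2 4.4 3.2] T [ 0.75 -0.41  0.06] w 0.013 q6 -1.06 rot [-3.141e+00 -1.000e-03  4.570e-01]
end 12.28 pos [ 0.582  -0.2572  0.2002] F [3.1 4.9 1.7] T [ 0.71 -0.46  0.08] w 0.0133 q6 -1.06 rot [-3.141e+00 -1.000e-03  4.570e-01]
wm4 12.325 [-0.6   0.36  1.49  0.    1.29 -1.06]
```

View pics/wm4.png

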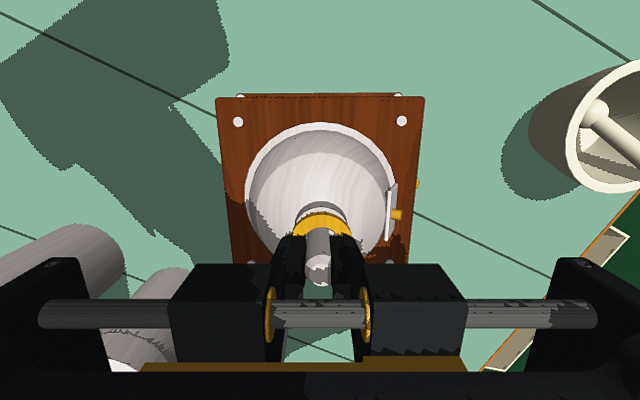

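```bash
python3 - <<'E'
from h import *
command_gripper(.05); st()
bot.movel([.584,-.2565,.270],velocity=.15)
c=snap('wm5'); st()
cv2.imwrite('pics/c5.png',np.hstack([crop(c['pixels'],280,160,80,75,8)]))
E
```

```text
13.02 pos [ 0.5816 -0.2578  0.2   ] F [0.4 0.4 0.6] T [-0.06  0.02 -0.05] w 0.05 q6 -1.065 rot [3.142 0.    0.461]
wm5 13.6833 [-0.6   0.3   1.42 -0.    1.42 -1.06]
 13.68 pos [ 0.5834 -0.2561  0.2685] F [ 0.2 -0.3 -1.4] T [-0.09  0.03  0.03] w 0.05 q6 -1.061 rot [-3.14e+00  1.00e-03  4.62e-01]
```

View pics/c5.png

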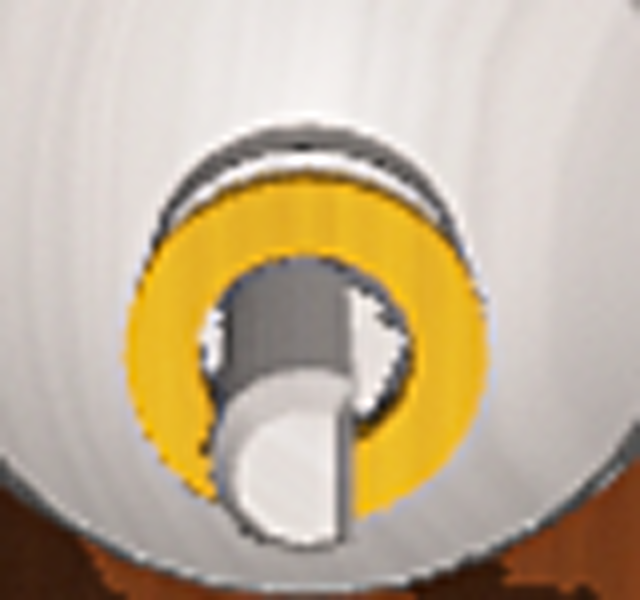

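```bash
python3 - <<'E'
from h import *
y=math.radians(48.5)
bot.movep([.5147,.2744,.14],[math.pi,0,y]); st()
command_gripper(.06)
hit=bot.movel([.5147,.2744,.023],velocity=.1,contact_N=8); st(f'down {hit}')
if not hit:
    command_gripper(0.0,grip_force=45); st('grip')
    bot.movel([.5147,.2744,.24],velocity=.15); st('lift')
    c=snap('wc2')
E
```

```text
15.67 pos [0.5156 0.2736 0.1404] F [-0.2  0.4  0.1] T [-0.09  0.06  0.02] w 0.0499 q6 -0.56 rot [ 3.141e+00 -1.000e-03  8.450e-01]
down False 17.34 pos [0.5153 0.2746 0.0238] F [ 0.   0.2 -0.7] T [-0.05 -0.02 -0.  ] w 0.0602 q6 -0.56 rot [ 3.141e+00 -1.000e-03  8.470e-01]
grip 17.86 pos [0.515  0.2745 0.0233] F [0.6 1.  1.2] T [ 0.02 -0.02 -0.03] w 0.0333 q6 -0.56 rot [ 3.141e+00 -1.000e-03  8.460e-01]
lift 19.46 pos [0.5141 0.2742 0.2388] F [-0.5  0.  -3.8] T [-0.03 -0.03  0.02] w 0.0332 q6 -0.56 rot [-3.141e+00  2.000e-03  8.460e-01]
wc2 19.5083 [ 0.29  0.21  1.6  -0.    1.34 -0.56]
```

View pics/wc2.png

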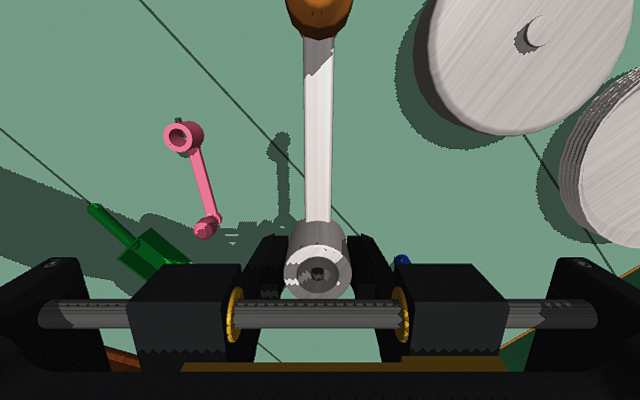

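```bash
python3 - <<'E'
from h import *
c=pickle.load(open('wc2.pkl','rb'))
cv2.imwrite('pics/c6.png',crop(c['pixels'],275,210,90,95,6))
E
```

```text
(no output)
```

View pics/c6.png

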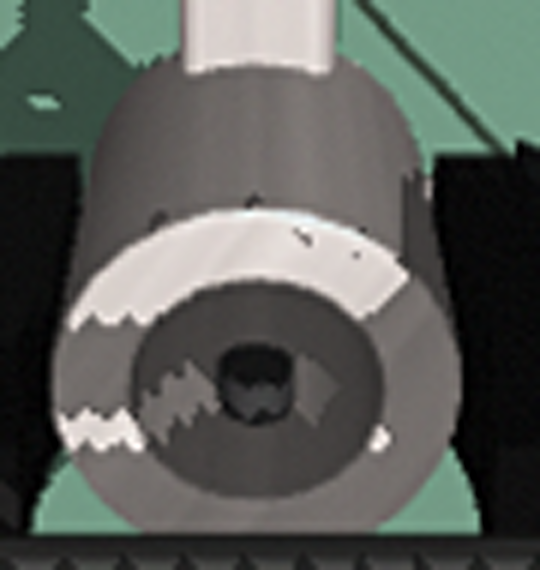

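```bash
python3 - <<'E'
from h import *
from scipy.spatial.transform import Rotation as Ro
w=pickle.load(open('wc2.pkl','rb'))
R=Ro.from_euler('xyz',[-3.141,.002,.846]).as_matrix(); p=np.array([.5141,.2742,.2388])
Rs=Ro.from_euler('xyz',[-3.141,.001,1.161]).as_matrix(); w0=pickle.load(open('wrist0.pkl','rb'))
Rc=w0['R']@Rs; oc=Rs.T@(-w0['R'].T@w0['t']-np.array([.229,.527,.249]))
print(np.round(w['R']@R-Rc,4), R.T@(-w['R'].T@w['t']-p), oc)
def tz(u,v,z):
    d=Rc.T@np.array([(u-w['cx'])/w['f'],(v-w['cy'])/w['f'],1]); return oc+d*(z-oc[2])/d[2]
print('bore',tz(317.6,274.4,-.015)*1e3)
print('hub LR',tz(275+55/6-.4,274,-.015)*1e3,tz(275+460/6-.4,274,-.015)*1e3, tz(275+258/6,210+208/6-.4,-.015)*1e3)
a=tz(318.5,40,.014);b=tz(318.3,221,.014);print(a,b,np.degrees(np.arctan2((b-a)[0],(b-a)[1])))
s=read_camera('side')['pixels'];cv2.imwrite('pics/s2.png',crop(s,200,80,240,180,3))
E
```

```text
[[ 0.     -0.0005 -0.0007]
 [ 0.0002  0.0002  0.0005]
 [ 0.0008 -0.0005  0.0002]] [-0.00118308 -0.08103056 -0.13508092] [-0.00117767 -0.08170332 -0.13491425]
bore [ -1.22407535  -1.23613073 -15.        ]
hub LR [-17.73802818  -1.46071464 -15.        ] [ 15.20305221  -1.46430498 -15.        ] [ -1.03002519 -17.66842054 -15.        ]
[-0.00076898 -0.10870936  0.014     ] [-0.00082513 -0.01693503  0.014     ] -0.03505083380727721
```

View pics/s2.png

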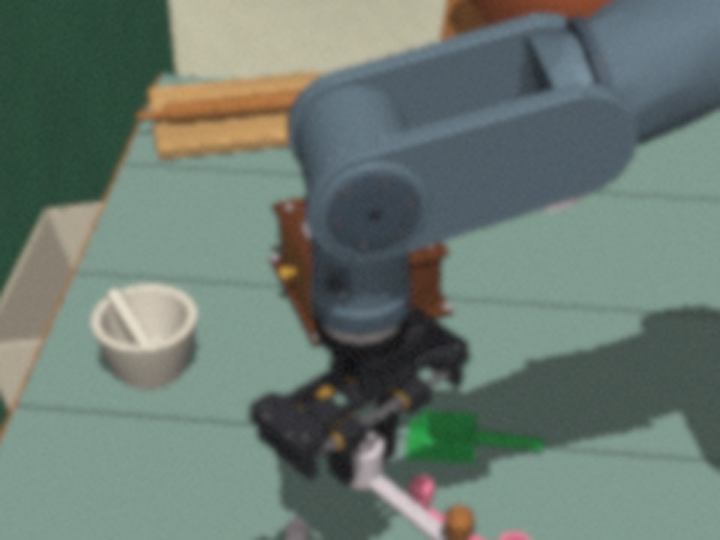

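```bash
python3 - <<'E'
from h import *
y=math.radians(116.45)
bot.movep([.5849,-.2561,.262],[math.pi,0,y]); bot.hold(.2); st()
c=snap('wp1')
cv2.imwrite('pics/c7.png',crop(c['pixels'],260,200,120,100,6))
E
```

```text
21.69 pos [ 0.5852 -0.2553  0.262 ] F [ 0.6 -0.2 -3.8] T [ 0.1  -0.03  0.03] w 0.0334 q6 -2.63 rot [ 3.142 -0.     2.033]
wp1 21.7417 [-0.6   0.31  1.42  0.    1.41 -2.63]
```

View pics/c7.png

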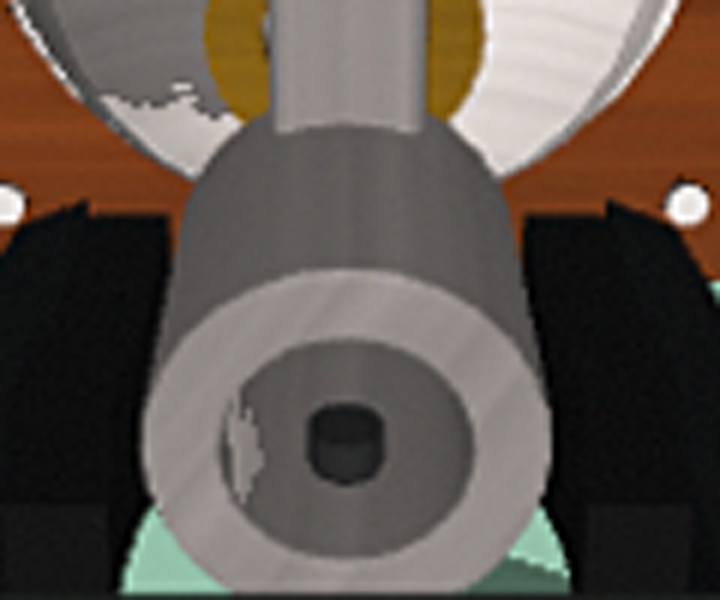

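View pics/wp1.png

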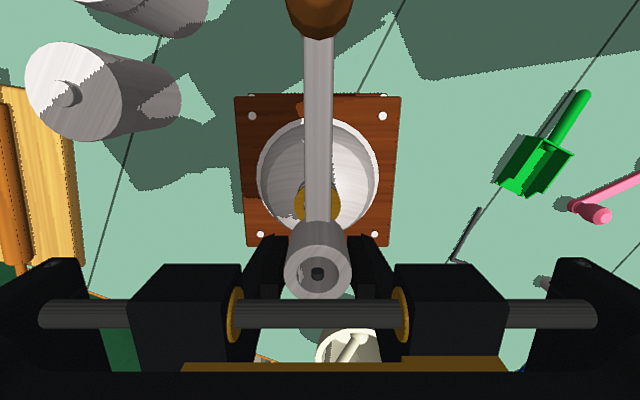

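The crank hangs squarely in line with the mill: cup midline at column 345 of the crop, hub at 348. Now descending with contact watch.

```bash
python3 - <<'E'
from h import *
for z in (.236,.230,.222,.212):
    h=bot.movel([.5849,-.2561,z],velocity=.04,contact_N=5); st(f'{z} {h}')
    if h: break
E
```

```text
0.236 False 22.54 pos [ 0.585  -0.2562  0.2362] F [-0.3  0.7 -2. ] T [ 0.14 -0.11 -0.01] w 0.0334 q6 -2.631 rot [3.141 0.    2.032]
0.23 False 22.84 pos [ 0.5847 -0.2559  0.2296] F [-0.4  0.4 -2.2] T [ 0.07 -0.03  0.03] w 0.0336 q6 -2.631 rot [-3.141e+00 -1.000e-03  2.032e+00]
0.222 False 23.19 pos [ 0.5847 -0.2559  0.2215] F [ 0.1  0.9 -2.1] T [ 0.07 -0.04  0.02] w 0.0335 q6 -2.631 rot [-3.141e+00 -1.000e-03  2.032e+00]
0.212 False 23.59 pos [ 0.5848 -0.256   0.2115] F [ 0.1  0.3 -2.1] T [0.06 0.01 0.02] w 0.0338 q6 -2.631 rot [-3.141e+00 -1.000e-03  2.032e+00]
```

```bash
python3 - <<'E'
from h import *
for z in (.207,.203,.200,.197,.195,.194):
    bot.movel([.5849,-.2561,z],velocity=.03,contact_N=25); st(f'{z}')
E
```

```text
0.207 23.91 pos [ 0.5848 -0.256   0.2067] F [-0.3  0.1 -3.6] T [ 0.17 -0.06 -0.03] w 0.0333 q6 -2.631 rot [-3.141 -0.     2.032]
0.203 24.19 pos [ 0.5853 -0.2564  0.2037] F [ 0.4 -0.   1.1] T [ 0.15  0.03 -0.  ] w 0.0334 q6 -2.631 rot [3.141e+00 1.000e-03 2.032e+00]
0.2 24.44 pos [ 0.5853 -0.2564  0.2005] F [ 0.7 -0.6  3.6] T [ 0.08 -0.12 -0.08] w 0.0336 q6 -2.631 rot [3.141e+00 1.000e-03 2.032e+00]
0.197 24.69 pos [ 0.5853 -0.2564  0.1976] F [ 0.8 -0.6  4.4] T [ 0.07 -0.14 -0.01] w 0.0336 q6 -2.631 rot [3.141e+00 1.000e-03 2.032e+00]
0.195 24.94 pos [ 0.5853 -0.2563  0.1957] F [ 0.7 -1.   5.6] T [ 0.08 -0.1   0.04] w 0.0334 q6 -2.631 rot [3.141e+00 1.000e-03 2.033e+00]
0.194 25.19 pos [ 0.5853 -0.2564  0.1953] F [-1.  -0.   7.7] T [0.15 0.09 0.02] w 0.0337 q6 -2.631 rot [3.141e+00 1.000e-03 2.032e+00]
```

```bash
python3 - <<'E'
from h import *
for z in (.193,.192,.191):
    bot.movel([.5849,-.2561,z],velocity=.03); bot.hold(.2); s=st(f'{z}')
    if s['force'][2]>14: break
bot.hold(.3); st()
c=snap('wf'); s=cam('side')
cv2.imwrite('pics/f.png',np.hstack([crop(c['pixels'],250,170,130,130,3),crop(s['pixels'],260,90,130,130,3)]))
E
```

```text
0.193 25.64 pos [ 0.5854 -0.2564  0.1952] F [-2.3  1.9 13.7] T [ 0.42  0.54 -0.01] w 0.0337 q6 -2.631 rot [3.141e+00 2.000e-03 2.033e+00]
0.192 26.09 pos [ 0.5854 -0.2564  0.1952] F [-4.5  2.9 16.7] T [ 0.65  0.82 -0.  ] w 0.0332 q6 -2.631 rot [3.141e+00 2.000e-03 2.033e+00]
 26.39 pos [ 0.5854 -0.2564  0.1952] F [-5.3  3.3 17.6] T [0.64 0.76 0.04] w 0.0333 q6 -2.631 rot [3.141e+00 2.000e-03 2.033e+00]
wf 26.4417 [-0.6   0.37  1.49 -0.    1.28 -2.63]
```

View pics/f.png

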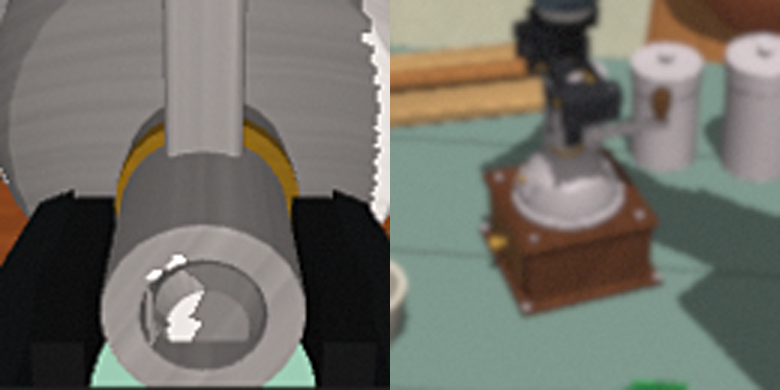

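```bash
python3 - <<'E'
from h import *
w=pickle.load(open('wf.pkl','rb'))
cv2.imwrite('pics/f2.png',crop(w['pixels'],275,205,90,90,8))
C=lambda p:np.round((np.array(p)-[275,205]+.44)*8)
a=np.radians(26.45);n=np.array([np.cos(a),np.sin(a)]);ax=np.array([.5841,-.2563])
t=np.array([-n[1],n[0]])
for z in (.182,.172): print('cup',z,[C(proj(w,[*(ax+.019*d),z])) for d in (t,-t,-n)])
for z in (.210,.213,.220): print('hub',z,[C(proj(w,[*(ax+.017*d),z])) for d in (t,-t,-n)],[C(proj(w,[*(ax+.0103*d),z])) for d in (t,-t,-n,n)])
print('shaft',[C(proj(w,[*(ax+d),.214])) for d in (.0065*t,-.0065*t,-.0065*n,.0044*n)])
E
```

```text
cup 0.182 [array([623., 345.]), array([102., 345.]), array([363., 104.])]
cup 0.172 [array([608., 281.]), array([115., 281.]), array([362.,  52.])]
hub 0.21 [array([643., 569.]), array([ 88., 569.]), array([367., 320.])] [array([534., 569.]), array([198., 569.]), array([366., 421.]), array([365., 710.])]
hub 0.213 [array([650., 598.]), array([ 83., 598.]), array([367., 345.])] [array([538., 598.]), array([194., 598.]), array([367., 447.]), array([366., 742.])]
hub 0.22 [array([665., 671.]), array([ 69., 671.]), array([368., 408.])] [array([548., 671.]), array([187., 671.]), array([368., 514.]), array([367., 820.])]
shaft [array([475., 608.]), array([257., 608.]), array([367., 513.]), array([366., 670.])]
```

View pics/f2.png

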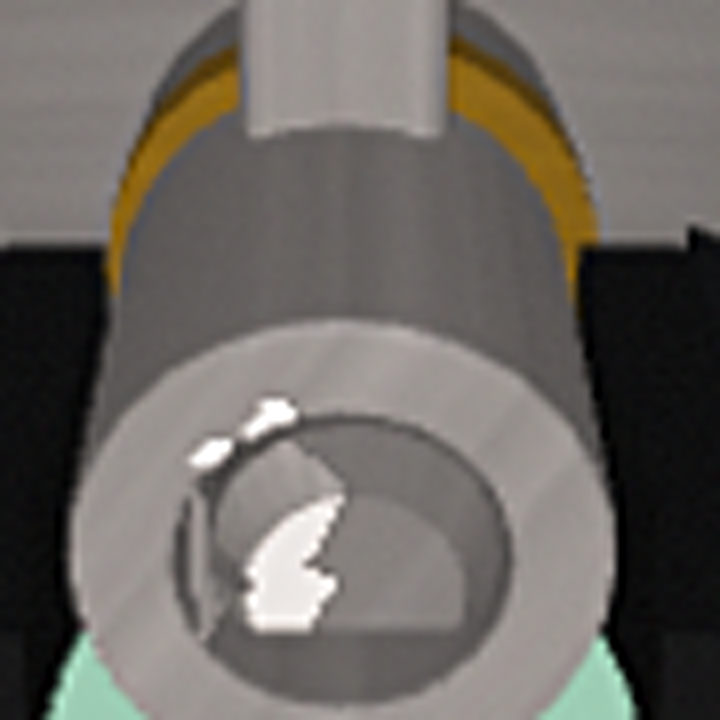

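```bash
python3 - <<'E'
from h import *
bot.movel([.5841,-.2559,.192],velocity=.01); bot.hold(.4); st()
bot.hold(.5); s=st()
c=snap('wg'); cv2.imwrite('pics/g.png',crop(c['pixels'],275,205,90,90,6)); cv2.imwrite('pics/g2.png',read_camera('top')['pixels'])
E
```

```text
27.14 pos [ 0.5853 -0.2564  0.1952] F [-0.5  1.1 16.1] T [ 0.55  0.23 -0.01] w 0.0336 q6 -2.631 rot [3.139e+00 3.000e-03 2.033e+00]
 27.64 pos [ 0.5854 -0.2564  0.1952] F [-1.1  2.4 15.8] T [ 0.48  0.27 -0.05] w 0.0332 q6 -2.631 rot [3.139e+00 3.000e-03 2.033e+00]
wg 27.6917 [-0.6   0.37  1.49  0.    1.28 -2.63]
```

View pics/g.png

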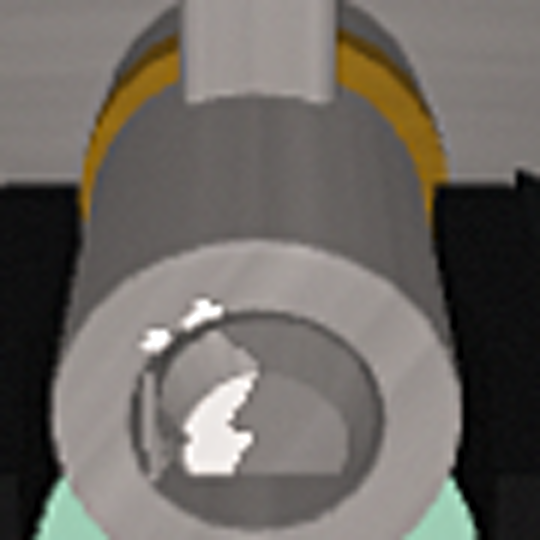

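View pics/g2.png

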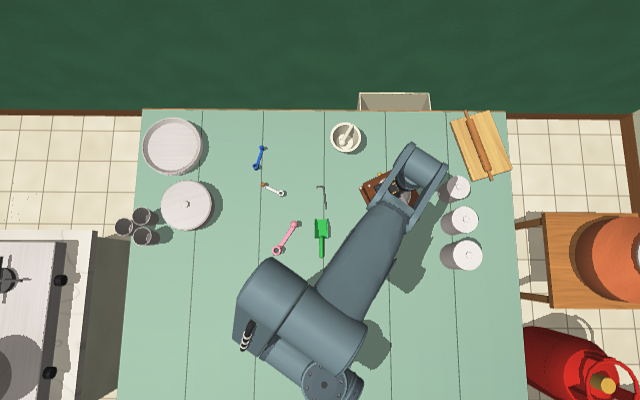

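The side load is down to 2–3 N and the vertical push is steady at about 16 N against the hard stop. The flat and the screw are on the same side, and the bystanders look unmoved. Handing in.

```bash
python3 - <<'E'
from h import *
st(); bot.close_job()
E
```

```text
27.74 pos [ 0.5854 -0.2564  0.1952] F [-1.4  2.5 15.4] T [ 0.5   0.29 -0.01] w 0.0334 q6 -2.631 rot [3.139e+00 3.000e-03 2.033e+00]
the job is handed in; nothing more can be done
```

I turned the bare shaft with the fingers by about 146° until its flat faced the drawer. Then I fitted the larger aluminium crank over it, screw over the flat, and pressed it fully down. I handed it in at 27.7 s, still gripping the hub and pushing; no verdict is reported.

**Checks before hand-in**
- **Travel:** the cup was met at a TCP height of about 0.205 m. It then stopped hard at 0.1952 m, which is the full 10 mm. The steady push of about 16 N is above the 9 N the spring needs.
- **Grip:** finger opening was 33.4 mm on the 34 mm hub, with the grip set to 45 N. The tool was within 0.003 rad of upright.
- **Alignment:** the tool yaw was within about a degree of the mill's measured 26.4°. The last wrist picture shows the shaft's flat on the screw side.
- **Bystanders:** a last top picture shows none visibly moved, by eye only. The arm hides most of the mill in that view.

**Disagreements**
- **Hub position:** in the picture the hub sits about 1 mm off the shaft's axis towards the drawer, within the bore's play and under the 4 mm limit. Moving the target back about 0.8 mm cut the side load from about 6 N to 3 N but did not visibly move the hub.
- **Axis estimates:** the camera views of the shaft axis differed from each other by 1–2 mm.

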